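Empty the offcut tote into the scrap hopper

TASK

Lift the tote of plywood offcuts, spilling none, onto the green scrap hopper so that its two side pins sit down in the saddles and its rear on the rest bar, and let go. Then take it by the steel bar at its back and tip it up on its pins until every offcut has slid into the hopper. Lower the empty tote gently back onto the rest bar, pins still in the saddles, and leave it there; do not shift the loose things lying about.

Things in the scene. Friction and masses are not known exactly. Their poses are not given: they have to be found in the camera images.
- scrap_hopper: Green open-topped scrap hopper of sheet steel, fixed on the bench. Origin on the bench top straight below its saddle axis; x is level and points the way the tote pours, z up. Trough x -40 to +285 mm, 174 mm wide inside; side walls 85 mm high, far wall 110 mm, an apron sloping down from under the saddles to the floor. Its frame ends at x = -200 mm.
- saddle_axis (a point): Middle between the two saddles, where the tote's pin axis lies when seated: 95 mm above the hopper's origin. On each side wall a bare steel plate (x -42 to +42 mm, top 132 mm above the bench) has a V mouth 45 mm wide narrowing to an open-topped slot 15 mm wide, its bottom 89 mm above the bench. Axes as the hopper.
- rest_bar (a point): Middle of the top of the black rubber rest bar, 146 mm wide, which carries the rear of the tote's floor: hopper x = -155 mm, 75 mm above the bench. Axes as the hopper.
- tote: Loose metal tipping tote holding the five offcuts, about 0.45 to 0.75 kg in all. Origin under the middle of its floor, z up, x to the pouring lip. Floor x -85 to +72 mm, then the lip rises 18 degrees to x = +116 mm. 148 mm wide outside, walls 60 mm high (36 mm at the lip), 4 mm thick. Seated in the saddles it stands level with its underside 75 mm above the bench, its x along the hopper's x.
- tote_pins (a point): Middle of the tote's pin axis: x = +100, z = 20 mm in the tote's frame. A round pin of 12 mm diameter reaches out to 104 mm on either side. Seated, the pins have 1.5 mm play fore and aft, the tote 10 mm sideways, and it swings freely up on the pins. Tipped up about 80 degrees it empties; do not swing it past 90. Axes as the tote.
- carry_grip (a point): Middle of the wooden carrying grip on the fixed hoop over the tote: 18 x 18 mm section, 78 mm long along the tote's y, 135 mm above the tote's underside at x = 0, about over the centre of mass. Pinch it from above, fingers closing along the tote's x. Axes as the tote.
- rear_bar (a point): Middle of the round steel bar behind the tote's rear wall: 10 mm diameter, 82 mm clear along the tote's y, at x = -130, z = 45 mm in the tote's frame, so 230 mm behind and 25 mm above the pin axis. One finger fits into the 40 mm gap between bar and wall. The bar can turn between the fingers while the tote swings. Axes as the tote.
- offcut_1: One plywood offcut block, 57 x 54 x 44 mm lying in the tote. Origin in the middle of its underside as it lies at the start.
- offcut_2: One plywood offcut, 56 x 55 x 18 mm lying in the tote. Origin in the middle of its underside as it lies at the start.
- offcut_3: One plywood offcut, 40 x 64 x 18 mm lying in the tote. Origin in the middle of its underside as it lies at the start.
- offcut_4: One plywood offcut, 40 x 64 x 18 mm lying in the tote. Origin in the middle of its underside as it lies at the start.
- offcut_5: One plywood offcut, 40 x 64 x 18 mm lying in the tote. Origin in the middle of its underside as it lies at the start.
- glue_bottle: Bystander: white glue bottle with a dark green cap and nozzle, 56 mm across, 127 mm tall, standing; origin under its middle.
- yellow_cup: Bystander: cut-down yellow plastic container, 76 x 84 x 46 mm; origin under its middle.
- tape_roll: Bystander: small roll of yellow tape, 42 mm across, 19 mm high; origin under its middle.
- screwdriver_red: Bystander: screwdriver with a red handle, 66 x 166 x 30 mm, lying; origin under its middle.
- plug_block: Bystander: small grey resin pattern with a pin on top, 56 x 44 x 28 mm; origin under its middle.

How it is judged (in metres and radians):
On the way, in this order (a step that is already met when the one before it is completed fails the run):
1. the loaded tote stands in the saddles and on the rest bar, let go, all five offcuts still in it (x of tote_pins in the frame of scrap_hopper between -0.006 and 0.006 m and z of tote_pins in the frame of scrap_hopper below 0.101 m and y of tote_pins in the frame of scrap_hopper between -0.016 and 0.016 m and angle between the x axis of tote and the x axis of scrap_hopper, either way round below 0.1 rad and angle between tote's own z axis and vertical below 0.06 rad and contact force between the fingers and tote below 0.2 N and x of offcut_1 in the frame of tote between -0.085 and 0.11 m and y of offcut_1 in the frame of tote between -0.075 and 0.075 m and z of offcut_1 in the frame of tote between -0.005 and 0.06 m and x of offcut_2 in the frame of tote between -0.085 and 0.11 m and y of offcut_2 in the frame of tote between -0.075 and 0.075 m and z of offcut_2 in the frame of tote between -0.005 and 0.06 m and x of offcut_3 in the frame of tote between -0.085 and 0.11 m and y of offcut_3 in the frame of tote between -0.075 and 0.075 m and z of offcut_3 in the frame of tote between -0.005 and 0.06 m and x of offcut_4 in the frame of tote between -0.085 and 0.11 m and y of offcut_4 in the frame of tote between -0.075 and 0.075 m and z of offcut_4 in the frame of tote between -0.005 and 0.06 m and x of offcut_5 in the frame of tote between -0.085 and 0.11 m and y of offcut_5 in the frame of tote between -0.075 and 0.075 m and z of offcut_5 in the frame of tote between -0.005 and 0.06 m), for 0.2 s.
2. the tote is tipped up on its pins by the bar at its back (angle between tote's own z axis and vertical above 0.8 rad and horizontal distance between tote_pins and saddle_axis below 0.02 m and z of tote_pins in the frame of scrap_hopper below 0.112 m and distance between the grasp point and rear_bar below 0.07 m), for 0.1 s.
At the end, for the whole second after the job is handed in: All five offcuts lie at rest inside the hopper's trough (below the top of its 85 mm side walls), and the empty tote stands level (within 0.06 rad) with both pins down in the saddle slots (within 6 mm) and its rear on the rest bar, at rest and let go (x of tote_pins in the frame of scrap_hopper between -0.006 and 0.006 m and z of tote_pins in the frame of scrap_hopper below 0.101 m and y of tote_pins in the frame of scrap_hopper between -0.016 and 0.016 m and angle between the x axis of tote and the x axis of scrap_hopper, either way round below 0.1 rad and angle between tote's own z axis and vertical below 0.06 rad and contact force between the fingers and tote below 0.2 N and x of offcut_1 in the frame of scrap_hopper between -0.04 and 0.285 m and y of offcut_1 in the frame of scrap_hopper between -0.09 and 0.09 m and z of offcut_1 in the frame of scrap_hopper between 0 and 0.085 m and x of offcut_2 in the frame of scrap_hopper between -0.04 and 0.285 m and y of offcut_2 in the frame of scrap_hopper between -0.09 and 0.09 m and z of offcut_2 in the frame of scrap_hopper between 0 and 0.085 m and x of offcut_3 in the frame of scrap_hopper between -0.04 and 0.285 m and y of offcut_3 in the frame of scrap_hopper between -0.09 and 0.09 m and z of offcut_3 in the frame of scrap_hopper between 0 and 0.085 m and x of offcut_4 in the frame of scrap_hopper between -0.04 and 0.285 m and y of offcut_4 in the frame of scrap_hopper between -0.09 and 0.09 m and z of offcut_4 in the frame of scrap_hopper between 0 and 0.085 m and x of offcut_5 in the frame of scrap_hopper between -0.04 and 0.285 m and y of offcut_5 in the frame of scrap_hopper between -0.09 and 0.09 m and z of offcut_5 in the frame of scrap_hopper between 0 and 0.085 m and linear speed of each of tote, offcut_1, offcut_2, offcut_3, offcut_4, offcut_5 below 0.03 m/s); the robot touches nothing.
It fails at once if the tote was dropped or slammed into its seat (faster than 0.45 m/s with the pins at the saddles) (distance between tote_pins and saddle_axis below 0.03 m and linear speed of tote above 0.45 m/s).
It fails at once if a loose thing beside the work (glue bottle, yellow cup, tape roll, screwdriver or resin pattern) was shifted by more than 30 mm (distance of any of glue_bottle, yellow_cup, tape_roll, screwdriver_red, plug_block from where it was at the start of the episode above 0.03 m).
It also fails if it takes over 67 s, if anything falls off the work surface, if the arm or the gripper's body presses on something with over 40 N, if the wrist force passes 120 N, or if a joint passes its speed limit or range.

ROBOT

A 7-joint arm with a two-finger parallel gripper is mounted at the origin on a cart in front of the work surface, level with it; the furniture and walls round the work are solid. World frame = base frame: x ahead of the robot, y to its left, z up, the work surface at z = 0. Lengths are in mm, angles in rad, forces in N, time in s.
With the tool pointing down it reaches from about 350 to 900 mm from the base axis. Payload 7.2 kg.
Tool frame: the origin (TCP) lies on the front face of the gripper's body, between the roots of the fingers; the fingertips stand 73 mm ahead of it and the grasp point (between the pads) lies 54 mm ahead of it; z points along the fingers, y is the line along which they close (so a half turn about z gives the same grasp; the last joint's range is limited). The gripper opens to 85 mm and grips with 20 to 120 N. Pads are 22 mm wide; open, the fingers measure 114 mm over their backs; the gripper's body (76 mm by 85 mm) begins 54 mm behind the grasp point. The pads swing forward as they close: fully open they stand 13 mm farther back than shut.
Start: joints at [1.192, 0.411, -0.013, 1.596, 0.006, 1.134, -0.082], TCP at [191.125, -595.061, 303.897] pointing down, gripper open.
Joint ranges: [-2.95, 2.95], [-0.29, 1.99], [-1.47, 1.44], [0.14, 2.54], [-1.03, 4.17], [0.13, 1.85], [-2.86, 2.86]. Speed limits (rad/s): [2.39, 2.39, 3.01, 3.01, 3.14, 3.14, 3.14].

INTERFACE

Orientations are given as a rotation vector (axis times angle).
In Python, from rig import arm gives the robot as it stands.
- The arm moves only by the tool servo_tool, never from a script. Its argument "moves" is a list of rows, each an object of numbers: "grip": the finger opening in mm, from 0 to 85.4; "x", "y", "z": the shift along the world's x, y, z in mm; "spin": the turn about the world's z in degrees. A call has 1 to 20 rows; each row shifts and turns the commanded pose from where the row before left it; what a row does not reach is not made up. A row lasts 1/10 s, in which the tool goes at most 50 mm and 8.59 degrees, less where a joint would pass 70% of its speed; a pose out of reach is approached as far as the arm can. A call is refused whole if a number of a shift passes 50 or a number of a turn 8.59, either way. A call with a gripper value outside its range is refused whole. The fingers move at their own pace and stop on an object; "squeeze" is the grip in N (left out, the last holds). Time passes only in rows, so rows that do not move let the fingers close. It gives the time, the measured TCP pose, the force, the opening and the grip force at its end, in the units of the state.
- arm.state(): the state, without advancing time (a new reading comes with each control period).
- arm.get_image(name): name is "side" or "top" or "wrist"; returns the picture (384x512x3 uint8, red, green, blue); there is no depth.
- arm.camera_model(name): a dict with "mtx" (3x3 intrinsics, pixels), "R" (3x3) and "t" (3): a world point X has camera coordinates R X + t. Camera axes: x right, y down, z forward; pixel columns grow to the right and rows downward; lengths in mm; the calibration is good to about 2 mm. A picture is of the moment at which its call begins: read the wrist's pose just before it. camera_model takes no time and is no camera call; for the wrist camera it gives the pose at the moment of the call.
- arm.hand_in(): hands the job in; it is judged then, once.
Trained networks look in the newest picture that a camera, given by its name, has taken for a name from the list of things; names that differ only in an ending like _2 or _b are one class to them, and where a whole thing is asked for, a point or a joint stands for the part that bears it (a point fixed in the world has none). Each returns a list of dicts, best first, with "p" (0 to 1); they miss things now and then, are a little off and sometimes report something else, mostly with a low value. They report only what shows in the picture. A call takes as long as a camera call.
- arm.look_for(camera, query): "box" ([left, top, right, bottom] in pixels, round what is visible of it).
- arm.outline_of(camera, query): "mask" (384x512 bool, what is visible of it) and "box" ([left, top, right, bottom] in pixels, round what is visible of it).
The state is a dict: "time": time; "joint_pos": joint angles; "joint_vel": joint speeds; "tau": joint torques, N m; "tcp_pos": TCP position; "ee_rot": TCP orientation; "ft_force": force on the tool from outside, world axes, zero at the start; "torque": the same for the moment, N m; "grip_width": opening from 0.0 (shut) to 1.0 (fully open); "grip_force": force on a finger pad.
Only numpy, scipy, OpenCV 4.12 (cv2) and the standard library are available. Lean on these libraries where they do the work, as an engineer would, in place of code of your own. Each camera call takes 0.05 s, during which the arm holds its last target. There are 200 camera calls.

## Working session

There is one attempt and no reset: what is moved stays moved. The work goes in short steps, Python scripts to look and compute and a tool call to move; the robot and the scene stay as the last step left them, time stands still between calls to the robot, and variables do not carry over. Pictures are saved under pics/ and viewed, at most 10 in all, crops included, and the job is handed in when it is done.

Besides the shell and the picture viewer there is one more tool, called in YAML: its name, and indented under it one key for each argument. servo_tool: Moves the arm, as the interface text tells. Its arguments: {"type":"object","properties":{"moves":{"type":"array"},"squeeze":{"type":"number"}},"required":["moves"]}

```bash
mkdir -p pics; ls; python3 - <<'E'
from rig import arm
import cv2,numpy as np
s=arm.state();print(s['time'],s['tcp_pos'],s['ee_rot'])
ims=[]
for c in('side','top'):
    im=arm.get_image(c);cv2.imwrite(f'pics/{c}0.png',im[:,:,::-1])
    m=arm.camera_model(c);print(c,m['mtx'].tolist(),np.round(m['R'],4).tolist(),np.round(m['t'],1).tolist())
    for q in('tote','scrap_hopper','carry_grip','rear_bar','tote_pins','saddle_axis','rest_bar','glue_bottle','yellow_cup'):
        try:
            for d in arm.look_for(c,q)[:2]:print(c,q,round(d['p'],2),np.round(d['box']).tolist())
        except Exception as e:print(q,e)
E
```

```text
pics
0.0 [ 191.03350284 -594.68772198  303.05845024] [-3.10215822e+00 -4.86177653e-01  5.37348799e-04]
side [[397.72525790577225, 0.0, 256.7343716244415], [0.0, 397.72525790577225, 197.20070755330113], [0.0, 0.0, 1.0]] [[0.9849, -0.1723, 0.0174], [-0.0755, -0.5179, -0.8521], [0.1559, 0.8379, -0.5231]] [-556.3, 120.2, 1020.9]
side tote 0.65 [233.0, 220.0, 316.0, 300.0]
side tote 0.46 [248.0, 249.0, 273.0, 267.0]
side scrap_hopper 0.91 [216.0, 118.0, 284.0, 216.0]
side carry_grip 0.79 [233.0, 220.0, 318.0, 299.0]
side carry_grip 0.47 [214.0, 120.0, 289.0, 219.0]
side rear_bar 0.58 [234.0, 218.0, 317.0, 299.0]
side tote_pins 0.56 [234.0, 218.0, 318.0, 299.0]
side saddle_axis 0.94 [216.0, 120.0, 288.0, 219.0]
side rest_bar 0.74 [215.0, 122.0, 289.0, 220.0]
side glue_bottle 0.69 [182.0, 180.0, 206.0, 224.0]
side yellow_cup 0.63 [173.0, 233.0, 208.0, 270.0]
top [[368.52608415977477, 0.0, 252.8586313049896], [0.0, 368.52608415977477, 184.34615046108172], [0.0, 0.0, 1.0]] [[0.0157, -0.9997, 0.0208], [-0.9884, -0.0187, -0.1507], [0.151, -0.0182, -0.9884]] [-46.3, 584.3, 1060.5]
top tote 0.65 [260.0, 150.0, 350.0, 220.0]
top tote 0.2 [296.0, 195.0, 310.0, 212.0]
top scrap_hopper 0.88 [48.0, 142.0, 230.0, 214.0]
top scrap_hopper 0.48 [181.0, 132.0, 238.0, 144.0]
top carry_grip 0.76 [266.0, 156.0, 347.0, 221.0]
top carry_grip 0.54 [315.0, 177.0, 329.0, 194.0]
top rear_bar 0.78 [260.0, 153.0, 348.0, 219.0]
top saddle_axis 0.89 [47.0, 141.0, 229.0, 217.0]
top rest_bar 0.64 [52.0, 145.0, 229.0, 216.0]
top rest_bar 0.38 [262.0, 150.0, 349.0, 221.0]
top glue_bottle 0.83 [200.0, 235.0, 225.0, 256.0]
top glue_bottle 0.55 [296.0, 194.0, 311.0, 211.0]
top yellow_cup 0.98 [266.0, 243.0, 293.0, 272.0]
top yellow_cup 0.39 [313.0, 177.0, 330.0, 197.0]
```

View pics/top0.png

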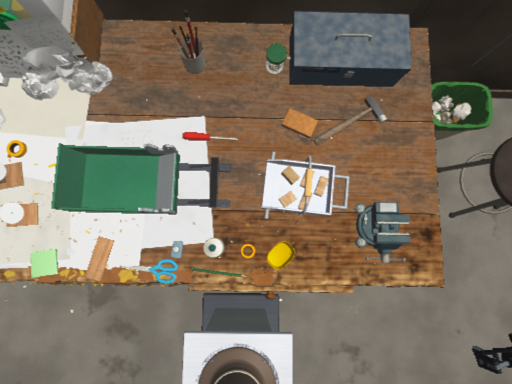

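View pics/side0.png

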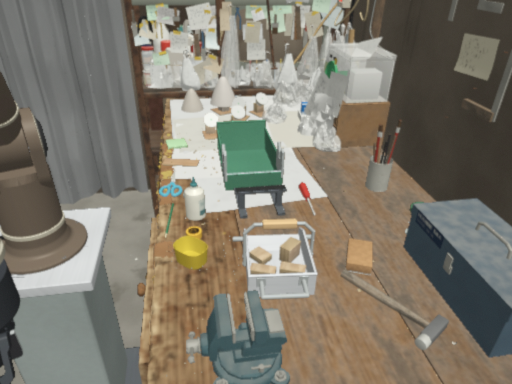

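The top view shows the hopper at about (48–230, 142–214), pouring towards +y, with the tote at (262–350, 153–220) and its lip to the left. The side view agrees. Next I'll enlarge the key parts.

```bash
python3 - <<'E'
import cv2,numpy as np
t=cv2.imread('pics/top0.png');s=cv2.imread('pics/side0.png')
def crop(i,x,y,w,h,k):
    c=cv2.resize(i[y:y+h,x:x+w],None,fx=k,fy=k,interpolation=cv2.INTER_CUBIC)
    for a in range(0,w,10):
        cv2.line(c,(a*k,0),(a*k,6 if (x+a)%50 else 14),(0,0,255),1)
    for a in range(0,h,10):
        cv2.line(c,(0,a*k),(6 if (y+a)%50 else 14,a*k),(0,0,255),1)
    return c
A=crop(t,140,130,100,100,4);B=crop(t,255,130,100,100,4)
cv2.imwrite('pics/c1.png',np.hstack([A,B]))
A=crop(s,210,110,100,120,4);B=crop(s,225,210,100,120,4)
cv2.imwrite('pics/c2.png',np.hstack([A,B]))
E
```

```text
(no output)
```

View pics/c1.png

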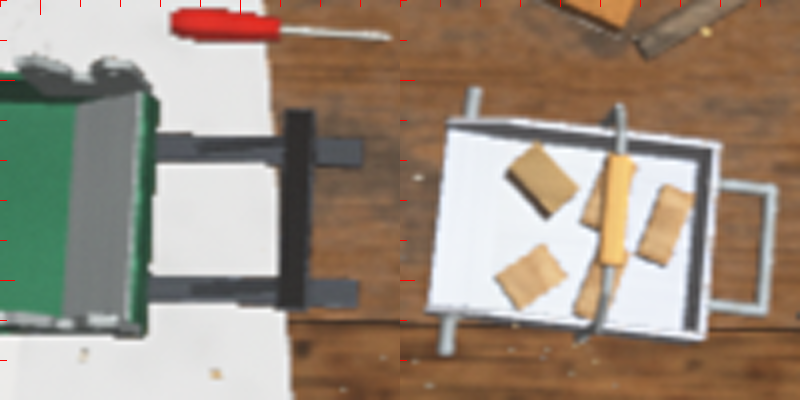

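View pics/c2.png

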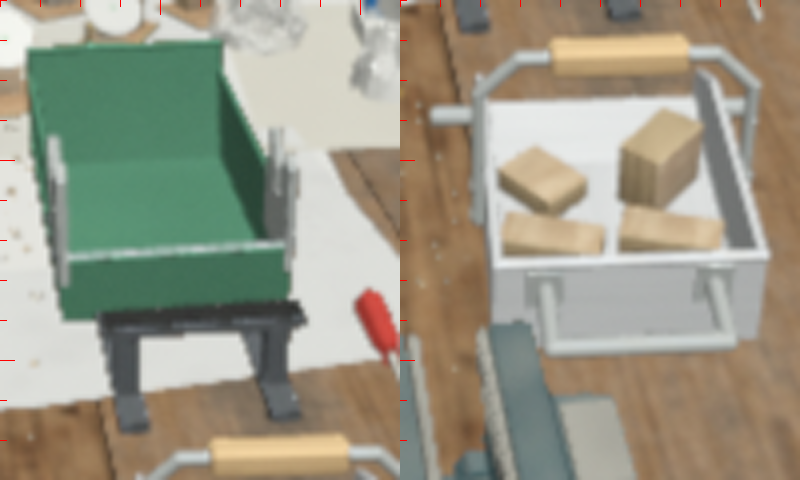

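```bash
cat > fit.py <<'E'
import numpy as np
from scipy.optimize import least_squares
def proj(m,X):
    c=m['R']@np.asarray(X,float)+m['t'];return (m['mtx']@(c/c[2]))[:2]
def world(p,L,zt=0):
    c,s=np.cos(p[2]),np.sin(p[2]);return np.array([p[0]+c*L[0]-s*L[1],p[1]+s*L[0]+c*L[1],L[2]+zt])
def fit(obs,p0):
    f=lambda p:np.concatenate([(proj(m,world(p,L))-u) for m,L,u in obs])
    r=least_squares(f,p0,loss='soft_l1',f_scale=1.)
    return r.x,r.fun.reshape(-1,2)
E
python3 - <<'E'
from rig import arm
from fit import *
T=arm.camera_model('top');S=arm.camera_model('side')
T0=[(T,(100,-104,20),(273.5,152)),(T,(100,104,20),(266.5,218.5)),(T,(0,0,144),(308.5,182.5)),(T,(-130,0,45),(347.3,192.3)),
(T,(-85,-74,60),(335,165.75)),(T,(-85,74,60),(331,214.5)),(S,(100,104,20),(233,238.75)),(S,(0,0,135),(280.2,224)),
(S,(-130,0,45),(285.4,296.2)),(S,(-85,74,60),(247.5,275.5)),(S,(-85,-74,60),(317,273.75))]
H0=[(T,(-155,-73,75),(214.75,157.5)),(T,(-155,73,75),(214.25,207)),(S,(-163,73,75),(235.25,189.5)),(S,(-163,-73,75),(285.75,187)),
(S,(285,88,110),(217,121.5)),(S,(285,-88,110),(265.5,120.5)),(T,(285,-88,110),(56,146)),(T,(285,88,110),(56,211))]
for n,o in(('tote',T0),('hop',H0)):
    p,r=fit(o,[550,-200 if n=='tote' else 200,1.57]);print(n,np.round(p,3));print(np.round(r,1).tolist())
    if n=='tote':
        for k,L in dict(pins=(100,0,20),grip=(0,0,135),bar=(-130,0,45)).items():print(k,world(p,L).round(1))
    else:
        for k,L in dict(axis=(0,0,95),rest=(-155,0,75)).items():print(k,world(p,L).round(1))
E
```

```text
tote [ 580.147 -188.645    1.471]
[[0.1, -0.5], [-0.2, -0.5], [0.8, -0.8], [-0.8, -0.4], [-0.1, -0.6], [-0.2, -0.2], [-0.9, 0.2], [-1.0, -0.2], [-0.5, -0.1], [0.3, 1.4], [-0.4, 0.5]]
pins [590.1 -89.1  20. ]
grip [ 580.1 -188.6  135. ]
bar [ 567.2 -318.    45. ]
hop [586.535 231.474   1.571]
[[0.5, -0.5], [-0.6, -0.5], [-0.2, 1.3], [-0.2, 0.1], [-1.4, 0.5], [-3.2, -0.7], [2.9, 0.1], [-3.2, -2.9]]
axis [586.5 231.5  95. ]
rest [586.6  76.5  75. ]
```

servo_tool:
  moves:
    - {"grip":85,"x":26,"y":27,"spin":-2}
    - {"x":26,"y":27,"spin":-2}
    - {"x":26,"y":27,"spin":-2}
    - {"x":26,"y":27,"spin":-2}
    - {"x":26,"y":27,"spin":-2}
    - {"x":26,"y":27,"spin":-2}
    - {"x":26,"y":27,"spin":-2}
    - {"x":26,"y":27,"spin":-2}
    - {"x":26,"y":27,"spin":-2}
    - {"x":26,"y":27,"spin":-2}
    - {"x":26,"y":27,"spin":-2}
    - {"x":26,"y":27,"spin":-1.5}
    - {"x":26,"y":27}
    - {"x":26,"y":27}
    - {"x":25,"y":28}
    - {}
  squeeze: 70

```text
invalid input at $.moves[0]: expected keys grip, x, y, z, spin
```

```bash
python3 - <<'E'
from rig import arm
from fit import *
import cv2
from scipy.spatial.transform import Rotation as Ro
s=arm.state();print(s['time'],s['tcp_pos'],s['ee_rot'],s['joint_pos'].round(2) if hasattr(s['joint_pos'],'round') else s['joint_pos'])
y=Ro.from_rotvec(s['ee_rot']).as_matrix();print(y.round(3),np.degrees(np.arctan2(y[1,1],y[0,1]))%180)
m=arm.camera_model('wrist');im=arm.get_image('wrist')[:,:,::-1].copy()
p=[580.1,-188.6,1.471]
for L in[(0,-39,144),(0,39,144),(9,0,144),(-9,0,144)]:
    u=proj(m,world(p,L));print(L,u.round());cv2.circle(im,tuple(int(v) for v in u),4,(0,0,255),1)
cv2.imwrite('pics/w1.png',im)
E
```

```text
1.0 [ 191.12635934 -595.05184301  303.90728666] [ 3.10370190e+00  4.86283791e-01 -3.75181622e-06] [ 1.19  0.41 -0.01  1.6   0.01  1.13 -0.08]
[[ 0.952  0.306  0.   ]
 [ 0.306 -0.952 -0.   ]
 [-0.     0.    -1.   ]] 107.80926299116133
(0, -39, 144) [ -837. -1961.]
(0, 39, 144) [ -677. -1226.]
(9, 0, 144) [ -792. -1580.]
(-9, 0, 144) [ -703. -1508.]
```

View pics/w1.png

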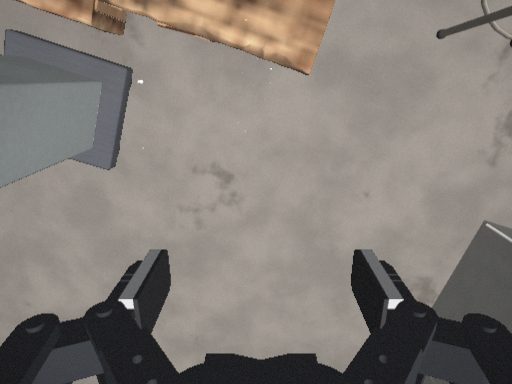

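The move was refused because every row needs all five keys, so the wrist picture shows only the floor and the bench corner. I'll resend it with full rows.

servo_tool:
  moves:
    - {"grip":85,"x":26,"y":27,"z":0,"spin":-2}
    - {"grip":85,"x":26,"y":27,"z":0,"spin":-2}
    - {"grip":85,"x":26,"y":27,"z":0,"spin":-2}
    - {"grip":85,"x":26,"y":27,"z":0,"spin":-2}
    - {"grip":85,"x":26,"y":27,"z":0,"spin":-2}
    - {"grip":85,"x":26,"y":27,"z":0,"spin":-2}
    - {"grip":85,"x":26,"y":27,"z":0,"spin":-2}
    - {"grip":85,"x":26,"y":27,"z":0,"spin":-2}
    - {"grip":85,"x":26,"y":27,"z":0,"spin":-2}
    - {"grip":85,"x":26,"y":27,"z":0,"spin":-2}
    - {"grip":85,"x":26,"y":27,"z":0,"spin":-2}
    - {"grip":85,"x":26,"y":27,"z":0,"spin":-1.5}
    - {"grip":85,"x":26,"y":27,"z":0,"spin":0}
    - {"grip":85,"x":26,"y":27,"z":0,"spin":0}
    - {"grip":85,"x":25,"y":28,"z":0,"spin":0}
    - {"grip":85,"x":0,"y":0,"z":0,"spin":0}
  squeeze: 70

```text
time: 2.65
tcp_pos: [583.3, -183.0, 303.7]
ee_rot: [-3.135, 0.143, -0.002]
ft_force: [-0.2, 0.6, -0.2]
grip_width: 0.993
grip_force: 0.0
```

```bash
python3 - <<'E'
from rig import arm
from fit import *
import cv2
from scipy.spatial.transform import Rotation as Ro
s=arm.state();print(s['time'],s['tcp_pos'],np.round(s['joint_pos'],2))
y=Ro.from_rotvec(s['ee_rot']).as_matrix();print(np.degrees(np.arctan2(y[1,1],y[0,1]))%180)
m=arm.camera_model('wrist');im=arm.get_image('wrist')[:,:,::-1].copy()
p=[580.1,-188.6,1.471]
for L in[(0,-39,144),(0,39,144),(9,0,144),(-9,0,144)]:
    u=proj(m,world(p,L));print(L,u.round());cv2.circle(im,tuple(int(v) for v in u),4,(0,0,255),1)
cv2.imwrite('pics/w2.png',im)
E
```

```text
2.65 [ 583.34436928 -182.95259337  303.70959281] [ 0.36  0.4  -0.18  1.62  0.07  1.13 -1.5 ]
84.7609696682441
(0, -39, 144) [268. 147.]
(0, 39, 144) [267. 241.]
(9, 0, 144) [256. 196.]
(-9, 0, 144) [279. 196.]
```

View pics/w2.png

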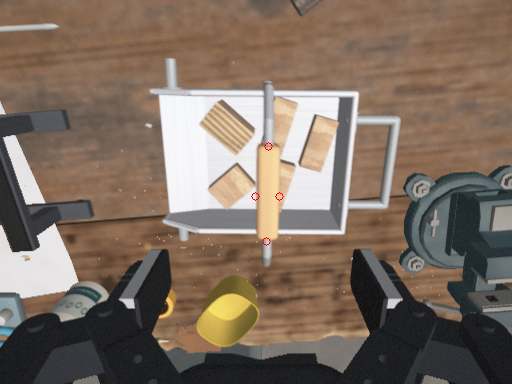

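The projected grip ends land on the grip at (268, 147) and (267, 241), so the tote pose holds. I'll descend and grasp.

servo_tool:
  moves:
    - {"grip":85,"x":-3,"y":-5.5,"z":-30,"spin":-0.5}
    - {"grip":85,"x":0,"y":0,"z":-30,"spin":0}
    - {"grip":85,"x":0,"y":0,"z":-30,"spin":0}
    - {"grip":85,"x":0,"y":0,"z":-20,"spin":0}
    - {"grip":60,"x":0,"y":0,"z":-5,"spin":0}
    - {"grip":10,"x":0,"y":0,"z":0,"spin":0}
    - {"grip":5,"x":0,"y":0,"z":0,"spin":0}
    - {"grip":5,"x":0,"y":0,"z":0,"spin":0}
    - {"grip":5,"x":0,"y":0,"z":0,"spin":0}
    - {"grip":5,"x":0,"y":0,"z":0,"spin":0}
    - {"grip":5,"x":0,"y":0,"z":0,"spin":0}
    - {"grip":5,"x":0,"y":0,"z":0,"spin":0}
  squeeze: 70

```text
time: 3.9
tcp_pos: [578.0, -193.8, 190.5]
ee_rot: [-3.137, 0.168, -0.004]
ft_force: [-1.6, 3.3, 7.5]
grip_width: 0.201
grip_force: 68.4
```

servo_tool:
  moves:
    - {"grip":5,"x":0,"y":0,"z":4,"spin":0}
    - {"grip":5,"x":0,"y":0,"z":8,"spin":0}
    - {"grip":5,"x":0,"y":0,"z":12,"spin":0}
    - {"grip":5,"x":0,"y":0,"z":18,"spin":0}
    - {"grip":5,"x":0,"y":0,"z":20,"spin":0}
    - {"grip":5,"x":0,"y":0,"z":20,"spin":0}
    - {"grip":5,"x":0,"y":2,"z":20,"spin":0.5}
    - {"grip":5,"x":1,"y":6,"z":20,"spin":0.5}
    - {"grip":5,"x":1,"y":10,"z":20,"spin":0.5}
    - {"grip":5,"x":1,"y":14,"z":16,"spin":0.7}
    - {"grip":5,"x":1,"y":18,"z":10,"spin":1}
    - {"grip":5,"x":1,"y":20,"z":4,"spin":1}
    - {"grip":5,"x":1,"y":20,"z":0,"spin":1}
    - {"grip":5,"x":1,"y":20,"z":0,"spin":1}
    - {"grip":5,"x":1,"y":16,"z":0,"spin":0}
    - {"grip":5,"x":1,"y":10,"z":0,"spin":0}
    - {"grip":5,"x":0.5,"y":4,"z":0,"spin":0}
    - {"grip":5,"x":0,"y":0,"z":0,"spin":0}
    - {"grip":5,"x":0,"y":0,"z":0,"spin":0}
  squeeze: 70

```text
time: 5.8
tcp_pos: [586.6, -55.6, 360.7]
ee_rot: [3.141, -0.002, -0.001]
ft_force: [-0.2, -0.9, -5.5]
grip_width: 0.199
grip_force: 68.5
```

```bash
python3 - <<'E'
from rig import arm
from fit import *
import cv2
from scipy.spatial.transform import Rotation as Ro
s=arm.state();print(s['time'],s['tcp_pos'],np.round(s['joint_pos'],2),s['ft_force'])
y=Ro.from_rotvec(s['ee_rot']).as_matrix();print(np.degrees(np.arctan2(y[1,1],y[0,1]))%180)
M={c:arm.camera_model(c) for c in('wrist','side','top')}
I={c:arm.get_image(c)[:,:,::-1].copy() for c in M}
for c in I:cv2.imwrite(f'pics/l_{c}.png',I[c])
np.savez('l.npz',**{c+k:M[c][k] for c in M for k in('mtx','R','t')})
k=3
w=cv2.resize(I['wrist'],(400,300))
a=cv2.resize(I['side'][105:225,205:325],(400,400),interpolation=2)
b=cv2.resize(I['top'][130:230,135:335],(800,400),interpolation=2)
up=cv2.copyMakeBorder(I['wrist'][0:300,0:512],0,0,0,0,0);print(I['wrist'].shape)
cv2.imwrite('pics/lc.png',np.vstack([np.hstack([cv2.resize(I['side'][105:225,200:320],(300,300),interpolation=2),cv2.resize(I['wrist'][:308],(500,300))]),cv2.resize(I['top'][140:215,140:340],(800,300),interpolation=2)]))
E
```

```text
5.8 [586.59255512 -55.62864124 360.71301769] [ 0.2   0.32 -0.25  1.6   0.08  1.23 -1.63] [-0.23844128 -0.85301266 -5.50561453]
89.93418459245996
(384, 512, 3)
```

View pics/lc.png

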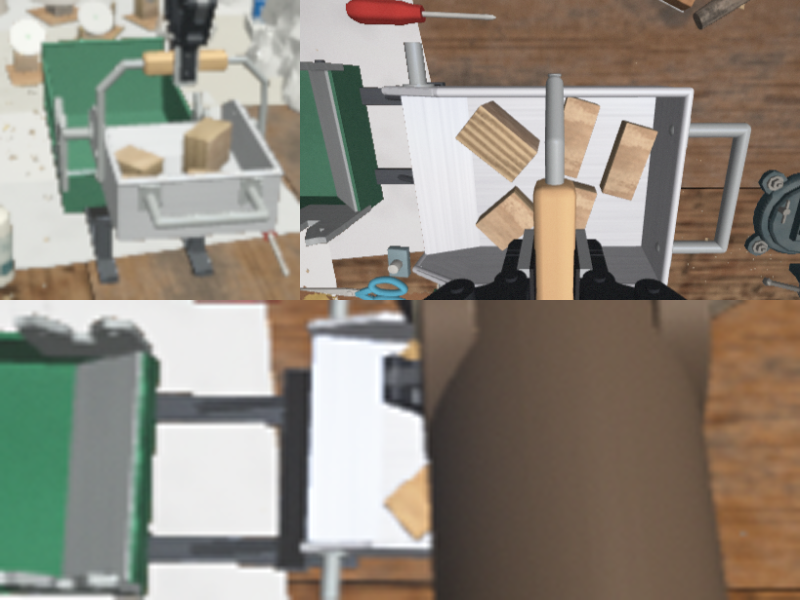

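```bash
python3 - <<'E'
from rig import arm
from fit import *
z=np.load('l.npz');M={c:{k:z[c+k] for k in('mtx','R','t')} for c in('wrist','side','top')}
W,S,T=M['wrist'],M['side'],M['top']
obs=[(W,(-130,-41,45),(455,131.4)),(W,(-130,41,45),(444,252)),(W,(-85,-74,60),(401,94.5)),(W,(100,-104,20),(114.6,46)),
(S,(100,104,20),(223.2,157.4)),(S,(-85,74,60),(243.2,178.2)),(S,(-85,-74,60),(312.8,173.8)),(S,(0,0,135),(274,129.8)),(S,(-130,0,45),(286,193.8)),(T,(116,-74,36),(218,146.3))]
f=lambda p:np.concatenate([proj(m,world(p[:3],L,p[3]))-u for m,L,u in obs])
r=least_squares(f,[587,-56,1.57,170],loss='soft_l1')
print(r.x.round(3));print(r.fun.reshape(-1,2).round(1).tolist())
h=[586.5,231.5,1.571]
for L in[(-42,-98,132),(42,-98,132),(0,-98,132),(-42,98,132),(42,98,132)]:print(L,'T',proj(T,world(h,L)).round(1),'S',proj(S,world(h,L)).round(1),'W',proj(W,world(h,L)).round(1))
for d in (-8,8):
  for y in(-73,73):print('rest',d,y,proj(T,world(h,(-155+d,y,75))).round(1))
E
```

```text
[587.078 -58.639   1.587 173.347]
[[-0.3, 9.1], [-8.8, -4.3], [2.6, -2.6], [0.6, 2.7], [0.4, 0.5], [4.0, -0.7], [0.1, -1.3], [-0.8, -1.6], [-0.8, -2.6], [-0.0, -0.6]]
(-42, -98, 132) T [173.3 143. ] S [285.3 150.8] W [-21.6  60.6]
(42, -98, 132) T [143.1 142.3] S [279.3 139.9] W [-117.8   60.8]
(0, -98, 132) T [158.3 142.6] S [282.2 145.2] W [-69.7  60.7]
(-42, 98, 132) T [169.9 213.1] S [221.4 154.5] W [ 31.1 256.5]
(42, 98, 132) T [138.8 212.6] S [218.8 143.2] W [-47.2 256.7]
rest -8 -73 [217.9 157.1]
rest -8 73 [216.4 206.6]
rest 8 -73 [212.5 157. ]
rest 8 73 [210.9 206.5]
```

```bash
python3 - <<'E'
from rig import arm
from fit import *
import cv2
t=cv2.imread('pics/top0.png');s=cv2.imread('pics/side0.png');T=arm.camera_model('top');S=arm.camera_model('side')
h=[586.5,231.5,1.571]
def crop(i,m,x,y,w,hh,k,ysgn):
    c=cv2.resize(i[y:y+hh,x:x+w],None,fx=k,fy=k,interpolation=cv2.INTER_CUBIC)
    # plate outline with V and slot
    for yy in ysgn:
        P=[(-42,85),(-42,132),(-22.5,132),(-7.5,110),(-7.5,89),(7.5,89),(7.5,110),(22.5,132),(42,132),(42,85)]
        q=np.array([(proj(m,world(h,(a,yy,b)))-(x-.5,y-.5))*k for a,b in P]).astype(int)
        cv2.polylines(c,[q.reshape(-1,1,2)],False,(0,0,255),1)
    return c
A=crop(t,T,138,135,48,24,10,[-92]);B=crop(t,T,138,200,48,24,10,[92])
C=crop(s,S,214,134,32,48,10,[92]);D=crop(s,S,265,134,32,48,10,[-92])
R=np.vstack([A,B]);L=np.vstack([cv2.resize(C,(160*2,480))[:240],cv2.resize(D,(320,480))[:240]])
cv2.imwrite('pics/pl.png',np.hstack([R,L]))
E
```

```text
(no output)
```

View pics/pl.png

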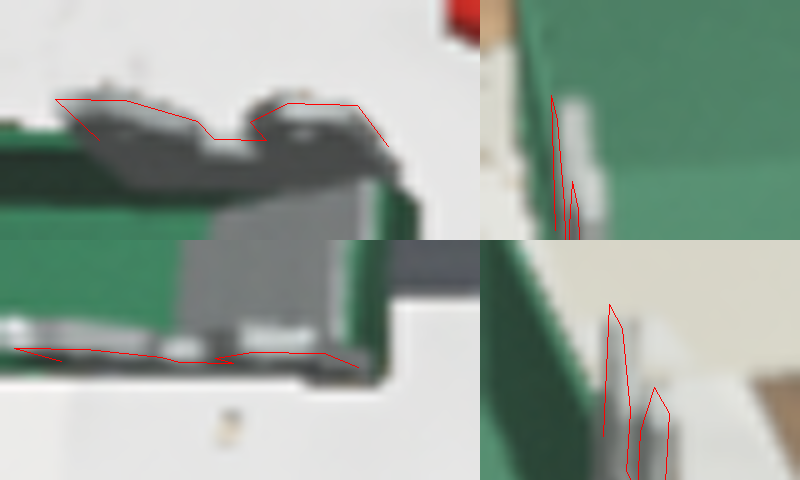

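servo_tool:
  moves:
    - {"grip":5,"x":0.5,"y":4,"z":0,"spin":0}
    - {"grip":5,"x":0.5,"y":10,"z":0,"spin":0}
    - {"grip":5,"x":0.4,"y":16,"z":0,"spin":0}
    - {"grip":5,"x":0,"y":20,"z":0,"spin":0}
    - {"grip":5,"x":0,"y":22,"z":0,"spin":0}
    - {"grip":5,"x":0,"y":22,"z":0,"spin":0}
    - {"grip":5,"x":0,"y":22,"z":0,"spin":0}
    - {"grip":5,"x":0,"y":20,"z":0,"spin":0}
    - {"grip":5,"x":0,"y":18,"z":0,"spin":0}
    - {"grip":5,"x":0,"y":14,"z":-4,"spin":0}
    - {"grip":5,"x":0,"y":10,"z":-8,"spin":0}
    - {"grip":5,"x":0,"y":6,"z":-12,"spin":0}
    - {"grip":5,"x":0,"y":0,"z":-12,"spin":0}
    - {"grip":5,"x":0,"y":0,"z":-4,"spin":0}
    - {"grip":5,"x":0,"y":0,"z":0,"spin":0}
    - {"grip":5,"x":0,"y":0,"z":0,"spin":0}
    - {"grip":5,"x":0,"y":0,"z":0,"spin":0}
  squeeze: 70

```text
time: 7.65
tcp_pos: [588.4, 129.0, 321.5]
ee_rot: [-3.141, 0.001, -0.002]
ft_force: [0.1, 0.1, -5.8]
grip_width: 0.196
grip_force: 68.6
```

```bash
python3 - <<'E'
from rig import arm
import cv2,numpy as np
s=arm.state();print(s['time'],s['tcp_pos'],s['ft_force'],s['torque'])
I={c:arm.get_image(c)[:,:,::-1] for c in('wrist','side','top')}
for c in I:cv2.imwrite(f'pics/h_{c}.png',I[c])
cv2.imwrite('pics/hc.png',np.hstack([cv2.resize(I['side'][100:200,205:305],(400,400),interpolation=2),cv2.resize(I['wrist'][:320,:320],(400,400),interpolation=2)]))
E
```

```text
7.65 [588.39365249 128.98981191 321.46421767] [ 0.11610207  0.06965863 -5.76425149] [ 0.05514513 -0.06121604 -0.00429772]
```

View pics/hc.png

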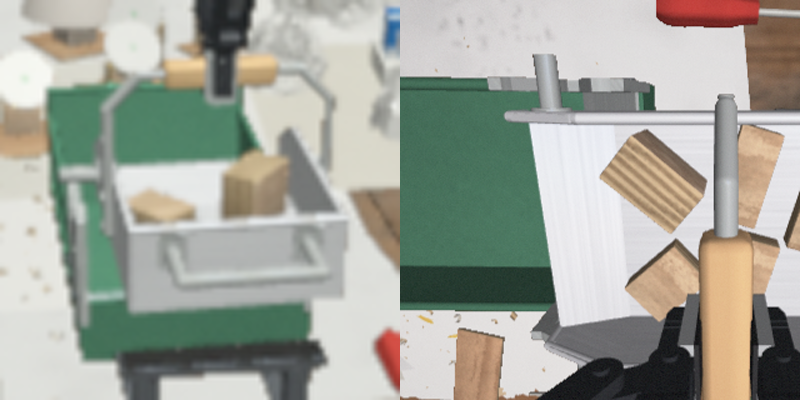

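```bash
python3 - <<'E'
from rig import arm
from fit import *
m=arm.camera_model('wrist')
def bp(u,z):
    d=m['R'].T@np.linalg.solve(m['mtx'],[*u,1.]);c=-m['R'].T@m['t'];return (c+d*(z-c[2])/d[2]).round(1)
print('cam',-m['R'].T@m['t'])
print('plate',bp((70.4,64),132),bp((201.6,66),132))
print('pin',bp((114,46),151),bp((122,84),151),'lip', bp((84,93),167))
t=(588,129,1.571)
print('pred pin',proj(m,world(t,(100,-104,20),131)),proj(m,world(t,(100,-76,20),131)))
import cv2
i=cv2.imread('pics/h_wrist.png').astype(int)
for r in (62,64,66,68,70,72,76):print(r,i[r,60:215:3].mean(1).astype(int).tolist())
E
```

```text
cam [673.2841494  128.40754882 393.2912232 ]
plate [682.  273.3 132. ] [680.6 173.2 132. ]
pin [693.1 230.1 151. ] [667.9 228.1 151. ] lip [662.4 248.2 167. ]
pred pin [115.8465423   47.74329706] [121.5262737   89.66297762]
62 [141, 140, 143, 153, 163, 161, 164, 129, 139, 132, 156, 152, 152, 152, 183, 179, 173, 147, 168, 193, 183, 156, 136, 221, 221, 222, 222, 222, 216, 153, 148, 194, 195, 199, 201, 199, 176, 173, 174, 167, 145, 152, 150, 221, 220, 223, 224, 223, 222, 223, 222, 223]
64 [80, 81, 81, 97, 172, 174, 170, 128, 138, 132, 155, 159, 156, 158, 154, 156, 151, 141, 165, 192, 185, 157, 116, 111, 112, 194, 193, 191, 91, 90, 92, 187, 186, 193, 187, 186, 180, 177, 181, 181, 114, 106, 104, 162, 223, 222, 223, 223, 222, 223, 223, 222]
66 [93, 91, 92, 97, 171, 173, 172, 131, 136, 131, 155, 158, 155, 156, 160, 156, 154, 143, 163, 190, 187, 160, 119, 111, 111, 175, 178, 178, 88, 93, 91, 185, 184, 190, 191, 187, 179, 180, 176, 185, 114, 112, 111, 111, 110, 110, 160, 223, 223, 224, 221, 224]
68 [93, 86, 89, 90, 171, 173, 173, 130, 139, 134, 154, 156, 157, 154, 157, 158, 155, 140, 161, 188
[... 207 characters left out ...]
 155, 158, 156, 158, 158, 157, 156, 133, 161, 183, 193, 165, 128, 112, 109, 176, 176, 178, 91, 92, 89, 153, 185, 191, 191, 187, 179, 174, 178, 174, 110, 108, 109, 112, 108, 107, 109, 66, 222, 221, 222, 222]
72 [73, 61, 63, 64, 102, 102, 101, 107, 113, 104, 117, 119, 134, 130, 150, 131, 129, 124, 161, 184, 194, 167, 130, 114, 110, 163, 165, 168, 90, 89, 89, 148, 183, 192, 190, 188, 173, 167, 161, 161, 101, 104, 108, 106, 108, 110, 110, 58, 222, 223, 222, 222]
76 [91, 89, 95, 95, 93, 94, 94, 94, 91, 94, 96, 94, 95, 96, 94, 98, 97, 110, 159, 180, 191, 166, 136, 97, 96, 95, 96, 100, 97, 115, 119, 119, 112, 117, 113, 114, 116, 118, 119, 118, 115, 120, 118, 168, 98, 59, 60, 60, 223, 224, 223, 222]
```

```bash
python3 - <<'E'
from rig import arm
from fit import *
m=arm.camera_model('wrist')
for y0 in(229.5,):
  h=(588,y0,1.571)
  for P in[(42,132),(42,115),(22.5,132),(7.5,110),(7.5,89),(-7.5,89),(-7.5,110),(-22.5,132),(-42,132),(-42,115),(-42,85)]:
    print(P,[proj(m,world(h,(P[0],y,P[1]))).round(0).tolist() for y in(-88,-94)])
E
python3 - <<'E'
import cv2
i=cv2.imread('pics/h_wrist.png')
cv2.imwrite('pics/z.png',cv2.resize(i[45:95,60:215],(775,250),interpolation=2))
E
```

```text
(42, 132) [[74.0, 72.0], [73.0, 64.0]]
(42, 115) [[86.0, 73.0], [84.0, 65.0]]
(22.5, 132) [[100.0, 72.0], [98.0, 64.0]]
(7.5, 110) [[130.0, 73.0], [129.0, 65.0]]
(7.5, 89) [[139.0, 73.0], [138.0, 66.0]]
(-7.5, 89) [[156.0, 73.0], [155.0, 66.0]]
(-7.5, 110) [[148.0, 73.0], [147.0, 65.0]]
(-22.5, 132) [[158.0, 72.0], [157.0, 64.0]]
(-42, 132) [[183.0, 72.0], [183.0, 64.0]]
(-42, 115) [[188.0, 73.0], [188.0, 65.0]]
(-42, 85) [[195.0, 73.0], [195.0, 66.0]]
```

View pics/z.png

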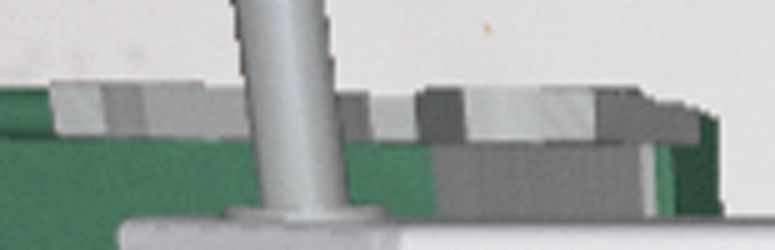

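The wrist crop shows the slot about 4 px left of where I predicted it, so the hopper axis is at y≈232.5 and the pin at about 230.3. I'll shift +2 mm and lower while watching the force.

servo_tool:
  moves:
    - {"grip":5,"x":0,"y":2,"z":0,"spin":0}
    - {"grip":5,"x":0,"y":0,"z":-5,"spin":0}
    - {"grip":5,"x":0,"y":0,"z":-7,"spin":0}
    - {"grip":5,"x":0,"y":0,"z":-7,"spin":0}
    - {"grip":5,"x":0,"y":0,"z":-7,"spin":0}
    - {"grip":5,"x":0,"y":0,"z":-6,"spin":0}
    - {"grip":5,"x":0,"y":0,"z":-3,"spin":0}
    - {"grip":5,"x":0,"y":0,"z":0,"spin":0}
    - {"grip":5,"x":0,"y":0,"z":0,"spin":0}
  squeeze: 70

```text
time: 8.7
tcp_pos: [588.1, 131.5, 286.0]
ee_rot: [-3.142, -0.0, -0.0]
ft_force: [-0.3, 0.3, -4.5]
grip_width: 0.199
grip_force: 68.6
```

servo_tool:
  moves:
    - {"grip":5,"x":0,"y":0,"z":-4,"spin":0}
    - {"grip":5,"x":0,"y":0,"z":-4,"spin":0}
    - {"grip":5,"x":0,"y":0,"z":-4,"spin":0}
    - {"grip":5,"x":0,"y":0,"z":0,"spin":0}
    - {"grip":5,"x":0,"y":0,"z":0,"spin":0}
  squeeze: 70

```text
time: 9.2
tcp_pos: [587.7, 132.4, 273.6]
ee_rot: [-3.14, -0.001, 0.001]
ft_force: [-1.3, 5.2, -6.1]
grip_width: 0.196
grip_force: 68.7
```

servo_tool:
  moves:
    - {"grip":5,"x":0,"y":1,"z":0,"spin":0}
    - {"grip":5,"x":0,"y":0,"z":-2,"spin":0}
    - {"grip":5,"x":0,"y":0,"z":-2,"spin":0}
    - {"grip":5,"x":0,"y":0,"z":-1,"spin":0}
    - {"grip":5,"x":0,"y":0,"z":0,"spin":0}
    - {"grip":5,"x":0,"y":0,"z":0,"spin":0}
  squeeze: 70

```text
time: 9.8
tcp_pos: [588.0, 132.5, 268.9]
ee_rot: [-3.142, -0.0, 0.0]
ft_force: [-0.6, 4.0, -4.3]
grip_width: 0.199
grip_force: 69.0
```

servo_tool:
  moves:
    - {"grip":5,"x":0,"y":1,"z":0,"spin":0}
    - {"grip":5,"x":0,"y":0,"z":-1.5,"spin":0}
    - {"grip":5,"x":0,"y":0,"z":-1,"spin":0}
    - {"grip":5,"x":0,"y":0,"z":-1,"spin":0}
    - {"grip":5,"x":0,"y":0,"z":0,"spin":0}
    - {"grip":5,"x":0,"y":0,"z":0,"spin":0}
  squeeze: 70

```text
time: 10.4
tcp_pos: [587.7, 133.8, 265.8]
ee_rot: [-3.142, -0.001, 0.0]
ft_force: [-3.2, 4.7, 2.1]
grip_width: 0.196
grip_force: 69.7
```

Vertical force has gone from −4.3 to +2.1 N at z=265.8, which is the expected seat height. I'll release and rise.

servo_tool:
  moves:
    - {"grip":25,"x":0,"y":0,"z":0,"spin":0}
    - {"grip":50,"x":0,"y":0,"z":0,"spin":0}
    - {"grip":85,"x":0,"y":0,"z":0,"spin":0}
    - {"grip":85,"x":0,"y":0,"z":0,"spin":0}
    - {"grip":85,"x":0,"y":0,"z":0,"spin":0}
    - {"grip":85,"x":0,"y":0,"z":15,"spin":0}
    - {"grip":85,"x":0,"y":0,"z":30,"spin":0}
    - {"grip":85,"x":0,"y":0,"z":40,"spin":0}
    - {"grip":85,"x":0,"y":0,"z":20,"spin":0}
    - {"grip":85,"x":0,"y":0,"z":0,"spin":0}
    - {"grip":85,"x":0,"y":0,"z":0,"spin":0}
  squeeze: 70

```text
time: 11.5
tcp_pos: [588.0, 133.5, 371.4]
ee_rot: [-3.141, -0.0, -0.002]
ft_force: [-0.7, -0.0, -0.5]
grip_width: 1.0
grip_force: 0.0
```

```bash
python3 - <<'E'
from rig import arm
from fit import *
import cv2
s=arm.state();print(s['time'],s['tcp_pos'],s['ft_force'])
I={}
for c in('wrist','side'):
    m=arm.camera_model(c);i=arm.get_image(c)[:,:,::-1].copy()
    cv2.imwrite(f'pics/r_{c}.png',i)
    p=(588,132.5,1.571)
    for L in[(100,-104,20),(100,104,20),(-85,-74,60),(-85,74,60),(-130,-41,45),(-130,41,45),(0,-39,144),(0,39,144)]:
        u=proj(m,world(p,L,75))
        if c=='wrist':print(L,u.round())
        cv2.circle(i,tuple(int(v) for v in u),3,(0,0,255),1)
    I[c]=i
cv2.imwrite('pics/rc.png',np.hstack([cv2.resize(I['wrist'],(480,360)),cv2.resize(I['side'][100:212,208:308],(321,360),interpolation=2)])[:,:800])
E
```

```text
11.5 [588.02608876 133.45087947 371.41396487] [-0.69899187 -0.02226692 -0.54428671]
(100, -104, 20) [161.  56.]
(100, 104, 20) [178. 240.]
(-85, -74, 60) [352.  89.]
(-85, 74, 60) [340. 233.]
(-130, -41, 45) [390. 123.]
(-130, 41, 45) [380. 199.]
(0, -39, 144) [260. 145.]
(0, 39, 144) [260. 243.]
```

View pics/rc.png

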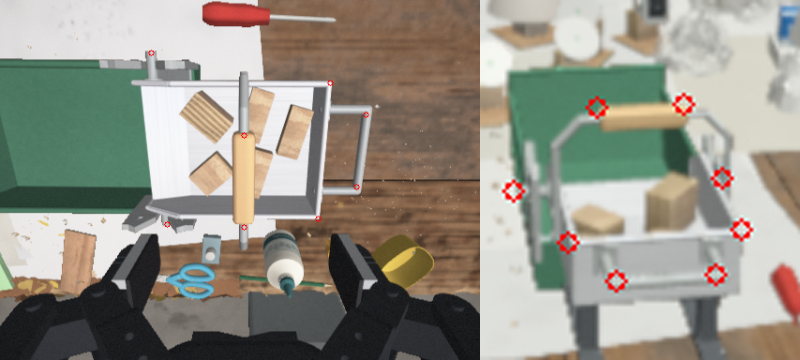

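The picture shows the tote seated: pin on the plate notch, all predicted points on target, five offcuts inside. Now the rear bar, expected at (588, 2.5, 120).

servo_tool:
  moves:
    - {"grip":36,"x":0,"y":-15,"z":0,"spin":0}
    - {"grip":36,"x":0,"y":-25,"z":0,"spin":0}
    - {"grip":36,"x":0,"y":-30,"z":0,"spin":0}
    - {"grip":36,"x":0,"y":-30,"z":0,"spin":0}
    - {"grip":36,"x":0,"y":-22,"z":-10,"spin":0}
    - {"grip":36,"x":0,"y":-9.5,"z":-20,"spin":0}
    - {"grip":36,"x":0,"y":0,"z":-30,"spin":0}
    - {"grip":36,"x":0,"y":0,"z":-30,"spin":0}
    - {"grip":36,"x":0,"y":0,"z":0,"spin":0}
    - {"grip":36,"x":0,"y":0,"z":0,"spin":0}
  squeeze: 40

```text
time: 12.6
tcp_pos: [587.8, 1.1, 280.3]
ee_rot: [3.141, -0.001, -0.003]
ft_force: [0.3, -1.0, 0.3]
grip_width: 0.42
grip_force: 0.0
```

```bash
python3 - <<'E'
from rig import arm
from fit import *
import cv2
s=arm.state();print(s['time'],s['tcp_pos'])
m=arm.camera_model('wrist');i=arm.get_image('wrist')
cv2.imwrite('pics/b.png',i[:,:,::-1])
p=(588,132.5,1.571)
for L in[(-130,-41,45),(-125,-25,45),(-135,-25,45),(-85,-74,60),(-85,-25,60)]:print(L,proj(m,world(p,L,75)).round(1))
r=int(proj(m,world(p,(-130,-25,45),75))[1]);c=int(proj(m,world(p,(-130,-25,45),75))[0])
for d in(-8,0,8):print(r+d,c-60,i[r+d,c-60:c+40:2].mean(1).astype(int).tolist())
E
```

```text
12.6 [587.81603349   1.14907736 280.26233068]
(-130, -41, 45) [257.1 139. ]
(-125, -25, 45) [250.5 160.3]
(-135, -25, 45) [263.9 160.3]
(-85, -74, 60) [187.6  93.1]
(-85, -25, 60) [192.9 165.7]
152 197 [159, 159, 156, 160, 149, 121, 123, 117, 116, 115, 116, 116, 115, 115, 115, 116, 118, 115, 114, 113, 110, 113, 111, 112, 109, 114, 101, 128, 173, 202, 222, 215, 193, 120, 116, 115, 118, 121, 121, 118, 118, 114, 112, 114, 115, 119, 116, 114, 115, 119]
160 197 [160, 156, 161, 162, 156, 116, 121, 119, 123, 123, 126, 128, 124, 126, 125, 122, 121, 123, 123, 124, 121, 123, 123, 121, 118, 143, 108, 125, 168, 201, 221, 213, 195, 125, 119, 118, 121, 122, 119, 115, 112, 107, 114, 117, 117, 121, 117, 112, 114, 112]
168 197 [160, 161, 161, 157, 158, 123, 118, 117, 118, 118, 114, 116, 115, 117, 119, 124, 122, 120, 125, 122, 122, 126, 122, 122, 124, 124, 119, 127, 169, 201, 220, 214, 195, 120, 116, 112, 113, 109, 109, 110, 115, 113, 117, 114, 118, 119, 121, 127, 127, 125]
```

servo_tool:
  moves:
    - {"grip":36,"x":0,"y":1.5,"z":-20,"spin":0}
    - {"grip":36,"x":0,"y":0,"z":-25,"spin":0}
    - {"grip":36,"x":0,"y":0,"z":-25,"spin":0}
    - {"grip":36,"x":0,"y":0,"z":-20,"spin":0}
    - {"grip":36,"x":0,"y":0,"z":-14,"spin":0}
    - {"grip":36,"x":0,"y":0,"z":0,"spin":0}
    - {"grip":36,"x":0,"y":0,"z":0,"spin":0}
  squeeze: 40

```text
time: 13.35
tcp_pos: [588.7, 3.5, 177.6]
ee_rot: [-3.142, -0.0, -0.002]
ft_force: [0.9, -0.1, 0.6]
grip_width: 0.421
grip_force: 0.0
```

servo_tool:
  moves:
    - {"grip":20,"x":0,"y":0,"z":0,"spin":0}
    - {"grip":10,"x":0,"y":0,"z":0,"spin":0}
    - {"grip":2,"x":0,"y":0,"z":0,"spin":0}
    - {"grip":2,"x":0,"y":0,"z":0,"spin":0}
    - {"grip":2,"x":0,"y":0,"z":0,"spin":0}
    - {"grip":2,"x":0,"y":0,"z":0,"spin":0}
  squeeze: 25

```text
time: 13.95
tcp_pos: [588.6, 3.9, 177.6]
ee_rot: [-3.141, -0.001, -0.003]
ft_force: [-1.6, 1.8, 6.9]
grip_width: 0.106
grip_force: 24.6
```

```bash
python3 - <<'E'
import numpy as np
b=lambda t:np.array([-230*np.cos(t)+25*np.sin(t),230*np.sin(t)+25*np.cos(t)])
# angle steps: ramp, deg
st=[1,2,3,3]+[3.5]*16
a=np.radians(np.cumsum(st));P=np.array([b(t) for t in a]);d=np.diff(np.vstack([b(0),P]),axis=0)
print(np.degrees(a).round(1).tolist());print(d.round(1).tolist());print(P[-1]-b(0))
a2=np.radians(np.linspace(a[-1]*180/np.pi,81,7));print(np.diff(np.array([b(t) for t in a2]),axis=0).round(1).tolist())
E
```

```text
[1.0, 3.0, 6.0, 9.0, 12.5, 16.0, 19.5, 23.0, 26.5, 30.0, 33.5, 37.0, 40.5, 44.0, 47.5, 51.0, 54.5, 58.0, 61.5, 65.0]
[[0.5, 4.0], [1.2, 8.0], [2.2, 11.9], [2.9, 11.8], [4.1, 13.5], [4.9, 13.2], [5.7, 12.9], [6.5, 12.5], [7.3, 12.1], [8.0, 11.7], [8.7, 11.1], [9.4, 10.6], [10.0, 10.0], [10.6, 9.4], [11.1, 8.7], [11.6, 8.0], [12.1, 7.3], [12.5, 6.5], [12.9, 5.8], [13.2, 5.0]]
[155.45549448 194.01624756]
[[10.3, 3.2], [10.4, 2.7], [10.5, 2.3], [10.6, 1.8], [10.7, 1.3], [10.7, 0.8]]
```

servo_tool:
  moves:
    - {"grip":2,"x":0,"y":0.5,"z":4,"spin":0}
    - {"grip":2,"x":0,"y":1.2,"z":8,"spin":0}
    - {"grip":2,"x":0,"y":2.2,"z":11.9,"spin":0}
    - {"grip":2,"x":0,"y":2.9,"z":11.8,"spin":0}
    - {"grip":2,"x":0,"y":4.1,"z":13.5,"spin":0}
    - {"grip":2,"x":0,"y":4.9,"z":13.2,"spin":0}
    - {"grip":2,"x":0,"y":0,"z":0,"spin":0}
  squeeze: 25

```text
time: 14.65
tcp_pos: [589.0, 20.4, 241.5]
ee_rot: [-3.141, -0.002, -0.006]
ft_force: [1.5, -0.4, -3.1]
grip_width: 0.106
grip_force: 24.3
```

servo_tool:
  moves:
    - {"grip":2,"x":0,"y":5.7,"z":12.9,"spin":0}
    - {"grip":2,"x":0,"y":6.5,"z":12.5,"spin":0}
    - {"grip":2,"x":0,"y":7.3,"z":12.1,"spin":0}
    - {"grip":2,"x":0,"y":8,"z":11.7,"spin":0}
    - {"grip":2,"x":0,"y":8.7,"z":11.1,"spin":0}
    - {"grip":2,"x":0,"y":9.4,"z":10.6,"spin":0}
    - {"grip":2,"x":0,"y":10,"z":10,"spin":0}
    - {"grip":2,"x":0,"y":10.6,"z":9.4,"spin":0}
    - {"grip":2,"x":0,"y":0,"z":0,"spin":0}
  squeeze: 25

```text
time: 15.55
tcp_pos: [588.1, 86.3, 331.7]
ee_rot: [3.141, 0.001, 0.003]
ft_force: [-2.1, -6.2, 3.6]
grip_width: 0.102
grip_force: 24.7
```

servo_tool:
  moves:
    - {"grip":2,"x":0,"y":10.3,"z":9,"spin":0}
    - {"grip":2,"x":0,"y":11.3,"z":8.2,"spin":0}
    - {"grip":2,"x":0,"y":12,"z":7.4,"spin":0}
    - {"grip":2,"x":0,"y":12.5,"z":6.5,"spin":0}
    - {"grip":2,"x":0,"y":12.9,"z":5.8,"spin":0}
    - {"grip":2,"x":0,"y":13.2,"z":5,"spin":0}
    - {"grip":2,"x":0,"y":0,"z":0,"spin":0}
    - {"grip":2,"x":0,"y":0,"z":0,"spin":0}
  squeeze: 25

```text
time: 16.35
tcp_pos: [588.6, 158.8, 373.4]
ee_rot: [-3.141, -0.001, -0.006]
ft_force: [-1.1, -3.7, 7.0]
grip_width: 0.103
grip_force: 25.8
```

servo_tool:
  moves:
    - {"grip":2,"x":0,"y":10.3,"z":3.2,"spin":0}
    - {"grip":2,"x":0,"y":10.4,"z":2.8,"spin":0}
    - {"grip":2,"x":0,"y":10.5,"z":2.4,"spin":0}
    - {"grip":2,"x":0,"y":10.6,"z":1.9,"spin":0}
    - {"grip":2,"x":0,"y":10.7,"z":1.4,"spin":0}
    - {"grip":2,"x":0,"y":8,"z":0.6,"spin":0}
    - {"grip":2,"x":0,"y":0,"z":0,"spin":0}
    - {"grip":2,"x":0,"y":0,"z":0,"spin":0}
    - {"grip":2,"x":0,"y":0,"z":0,"spin":0}
    - {"grip":2,"x":0,"y":0,"z":0,"spin":0}
  squeeze: 25

```text
time: 17.35
tcp_pos: [588.6, 219.4, 385.0]
ee_rot: [-3.14, -0.001, -0.005]
ft_force: [2.0, -1.6, 6.1]
grip_width: 0.102
grip_force: 26.4
```

```bash
python3 - <<'E'
from rig import arm
import cv2,numpy as np
print(arm.state()['tcp_pos'])
for c in('side','top','wrist'):
    cv2.imwrite(f'pics/t_{c}.png',arm.get_image(c)[:,:,::-1])
    for q in('offcut_1','offcut_2','tote'):
        print(c,q,[(round(d['p'],2),np.round(d['box']).tolist()) for d in arm.look_for(c,q)[:6]])
E
```

```text
[588.59955483 219.42131346 385.04588248]
side offcut_1 [(0.61, [220.0, 86.0, 282.0, 164.0]), (0.54, [216.0, 121.0, 288.0, 221.0]), (0.52, [244.0, 163.0, 261.0, 168.0]), (0.46, [236.0, 168.0, 247.0, 172.0]), (0.33, [297.0, 184.0, 313.0, 215.0])]
side offcut_2 [(0.61, [220.0, 86.0, 282.0, 164.0]), (0.54, [216.0, 121.0, 288.0, 221.0]), (0.52, [244.0, 163.0, 261.0, 168.0]), (0.46, [236.0, 168.0, 247.0, 172.0]), (0.33, [297.0, 184.0, 313.0, 215.0])]
side tote [(0.61, [225.0, 85.0, 284.0, 166.0]), (0.27, [188.0, 225.0, 201.0, 240.0])]
top offcut_1 []
top offcut_2 []
top tote [(0.75, [136.0, 135.0, 166.0, 208.0]), (0.17, [54.0, 147.0, 227.0, 216.0])]
wrist offcut_1 [(0.97, [185.0, 104.0, 214.0, 162.0]), (0.83, [173.0, 142.0, 206.0, 171.0]), (0.69, [205.0, 148.0, 216.0, 189.0]), (0.6, [152.0, 92.0, 198.0, 139.0]), (0.41, [208.0, 130.0, 214.0, 147.0])]
wrist offcut_2 [(0.97, [185.0, 104.0, 214.0, 162.0]), (0.83, [173.0, 142.0, 206.0, 171.0]), (0.69, [205.0, 148.0, 216.0, 189.0]), (0.6, [152.0, 92.0, 198.0, 139.0]), (0.41, [208.0, 130.0, 214.0, 147.0])]
wrist tote []
```

```bash
python3 - <<'E'
from rig import arm
from fit import *
def bp(m,u,z):
    d=m['R'].T@np.linalg.solve(m['mtx'],[*u,1.]);c=-m['R'].T@m['t'];return (c+d*(z-c[2])/d[2])
w=arm.camera_model('wrist');s=arm.camera_model('side');h=np.array([588,232.5])
for b in([185,104,214,162],[173,142,206,171],[205,148,216,189],[152,92,198,139],[208,130,214,147]):
    for z in(20,60):
        q=[bp(w,u,z)[:2] for u in((b[0],b[1]),(b[2],b[3]))]
        print(b,z,'hopper x',[round(v[1]-h[1]) for v in q],'y',[round(h[0]-v[0]) for v in q])
# side: boxes seen under the tote?
for b in([244,163,261,168],[236,168,247,172]):
    q=bp(s,((b[0]+b[2])/2,(b[1]+b[3])/2),40);print('side',b,'hx',round(q[1]-232.5),'hy',round(588-q[0]))
# tote lip when tipped 80: hopper-frame edge
t=np.radians(80)
for n,(a,b) in dict(lip=(16,-6),liptop=(16,16),floorrear=(-185,-16),reartop=(-185,40),hoop=(-100,115)).items():
    X=(588,232.5+a*np.cos(t)+b*np.sin(t),95-a*np.sin(t)+b*np.cos(t));print(n,np.round(X),proj(w,X).round())
E
```

```text
[185, 104, 214, 162] 20 hopper x [86, 52] y [-51, 28]
[185, 104, 214, 162] 60 hopper x [77, 46] y [-55, 17]
[173, 142, 206, 171] 20 hopper x [107, 64] y [-1, 41]
[173, 142, 206, 171] 60 hopper x [96, 57] y [-8, 29]
[205, 148, 216, 189] 20 hopper x [63, 51] y [8, 68]
[205, 148, 216, 189] 60 hopper x [56, 45] y [-1, 54]
[152, 92, 198, 139] 20 hopper x [129, 72] y [-67, -5]
[152, 92, 198, 139] 60 hopper x [116, 64] y [-68, -12]
[208, 130, 214, 147] 20 hopper x [58, 51] y [-17, 6]
[208, 130, 214, 147] 60 hopper x [51, 45] y [-23, -2]
side [244, 163, 261, 168] hx 51 hy -11
side [236, 168, 247, 172] hx 24 hy 30
lip [588. 229.  78.] [252. 152.]
liptop [588. 251.  82.] [233. 152.]
floorrear [588. 185. 274.] [315. 221.]
reartop [588. 240. 284.] [225. 228.]
hoop [588. 328. 213.] [124. 189.]
```

servo_tool:
  moves:
    - {"grip":2,"x":0,"y":8,"z":0.2,"spin":0}
    - {"grip":2,"x":0,"y":8,"z":0.1,"spin":0}
    - {"grip":2,"x":0,"y":0,"z":0,"spin":0}
    - {"grip":2,"x":0,"y":-10,"z":-0.3,"spin":0}
    - {"grip":2,"x":0,"y":10,"z":0.3,"spin":0}
    - {"grip":2,"x":0,"y":0,"z":0,"spin":0}
    - {"grip":2,"x":0,"y":0,"z":0,"spin":0}
    - {"grip":2,"x":0,"y":-8,"z":-0.1,"spin":0}
    - {"grip":2,"x":0,"y":-8,"z":-0.2,"spin":0}
    - {"grip":2,"x":0,"y":0,"z":0,"spin":0}
  squeeze: 25

```text
time: 18.95
tcp_pos: [588.7, 218.0, 384.6]
ee_rot: [-3.141, 0.001, -0.004]
ft_force: [2.5, -0.3, 6.6]
grip_width: 0.105
grip_force: 26.5
```

servo_tool:
  moves:
    - {"grip":2,"x":0,"y":-8,"z":-0.7,"spin":0}
    - {"grip":2,"x":0,"y":-10.7,"z":-1.4,"spin":0}
    - {"grip":2,"x":0,"y":-10.6,"z":-1.9,"spin":0}
    - {"grip":2,"x":0,"y":-10.5,"z":-2.4,"spin":0}
    - {"grip":2,"x":0,"y":-10.4,"z":-2.8,"spin":0}
    - {"grip":2,"x":0,"y":-10.3,"z":-3.2,"spin":0}
    - {"grip":2,"x":0,"y":-13.2,"z":-5,"spin":0}
    - {"grip":2,"x":0,"y":-12.9,"z":-5.8,"spin":0}
    - {"grip":2,"x":0,"y":0,"z":0,"spin":0}
    - {"grip":2,"x":0,"y":0,"z":0,"spin":0}
  squeeze: 25

```text
time: 19.95
tcp_pos: [587.8, 131.2, 359.6]
ee_rot: [3.142, -0.001, -0.002]
ft_force: [-0.2, -0.9, 2.3]
grip_width: 0.102
grip_force: 27.2
```

```bash
cat > chk.py <<'E'
from rig import arm
from fit import *
import cv2
def bp(m,u,z):
    d=m['R'].T@np.linalg.solve(m['mtx'],[*u,1.]);c=-m['R'].T@m['t'];return (c+d*(z-c[2])/d[2])
print(arm.state()['tcp_pos'],arm.state()['ft_force'])
for c in('wrist','top'):
    m=arm.camera_model(c);i=arm.get_image(c);cv2.imwrite('pics/chk_%s.png'%c,i[:,:,::-1])
    for d in arm.look_for(c,'offcut_1')[:8]:
        b=d['box'];q=[bp(m,u,20)[:2] for u in((b[0],b[1]),(b[2],b[3]))]
        print(c,round(d['p'],2),np.round(b).tolist(),'hx',[round(v[1]-232.5) for v in q],'hy',[round(588-v[0]) for v in q])
E
python3 chk.py
```

```text
[587.8123097  131.24282774 359.62815086] [-0.18210908 -0.90594091  2.28758818]
wrist 0.92 [131.0, 99.0, 159.0, 149.0] hx [59, 30] hy [-58, 6]
wrist 0.83 [105.0, 108.0, 138.0, 160.0] hx [93, 59] hy [-47, 21]
wrist 0.76 [132.0, 148.0, 167.0, 195.0] hx [65, 25] hy [4, 70]
wrist 0.72 [99.0, 142.0, 133.0, 174.0] hx [107, 69] hy [-3, 39]
wrist 0.71 [75.0, 90.0, 125.0, 142.0] hx [125, 73] hy [-68, -3]
```

Five separate offcuts now show in the trough (hopper x 25–125, y −68…70). I'll lower the rest of the way back along the same arc.

servo_tool:
  moves:
    - {"grip":2,"x":0,"y":-12.5,"z":-6.5,"spin":0}
    - {"grip":2,"x":0,"y":-12,"z":-7.4,"spin":0}
    - {"grip":2,"x":0,"y":-11.5,"z":-8.1,"spin":0}
    - {"grip":2,"x":0,"y":-11,"z":-8.8,"spin":0}
    - {"grip":2,"x":0,"y":-10.6,"z":-9.4,"spin":0}
    - {"grip":2,"x":0,"y":-10,"z":-10,"spin":0}
    - {"grip":2,"x":0,"y":-9.4,"z":-10.6,"spin":0}
    - {"grip":2,"x":0,"y":-8.7,"z":-11.1,"spin":0}
    - {"grip":2,"x":0,"y":-8,"z":-11.7,"spin":0}
    - {"grip":2,"x":0,"y":-7.3,"z":-12.1,"spin":0}
    - {"grip":2,"x":0,"y":-6.5,"z":-12.5,"spin":0}
    - {"grip":2,"x":0,"y":0,"z":0,"spin":0}
    - {"grip":2,"x":0,"y":0,"z":0,"spin":0}
  squeeze: 25

```text
time: 21.45
tcp_pos: [588.0, 24.0, 251.6]
ee_rot: [3.142, 0.0, -0.001]
ft_force: [-0.5, -1.1, -0.5]
grip_width: 0.103
grip_force: 25.7
```

servo_tool:
  moves:
    - {"grip":2,"x":0,"y":-5.5,"z":-12.9,"spin":0}
    - {"grip":2,"x":0,"y":-4.6,"z":-13,"spin":0}
    - {"grip":2,"x":0,"y":-3.9,"z":-13.2,"spin":0}
    - {"grip":2,"x":0,"y":-2.7,"z":-11.8,"spin":0}
    - {"grip":2,"x":0,"y":-1.8,"z":-9,"spin":0}
    - {"grip":2,"x":0,"y":-0.8,"z":-6,"spin":0}
    - {"grip":2,"x":0,"y":-0.4,"z":-4,"spin":0}
    - {"grip":2,"x":0,"y":0,"z":-2,"spin":0}
    - {"grip":2,"x":0,"y":0,"z":0,"spin":0}
    - {"grip":2,"x":0,"y":0,"z":0,"spin":0}
  squeeze: 25

```text
time: 22.45
tcp_pos: [588.2, 4.3, 180.5]
ee_rot: [3.141, 0.0, 0.001]
ft_force: [-0.6, -1.1, 1.9]
grip_width: 0.102
grip_force: 25.3
```

servo_tool:
  moves:
    - {"grip":2,"x":0,"y":0,"z":-1,"spin":0}
    - {"grip":2,"x":0,"y":0,"z":-1,"spin":0}
    - {"grip":2,"x":0,"y":0,"z":-1,"spin":0}
    - {"grip":2,"x":0,"y":0,"z":0,"spin":0}
    - {"grip":2,"x":0,"y":0,"z":0,"spin":0}
  squeeze: 25

```text
time: 22.95
tcp_pos: [588.3, 3.6, 178.8]
ee_rot: [3.14, -0.001, 0.002]
ft_force: [-6.0, -4.6, 14.6]
grip_width: 0.107
grip_force: 26.6
```

Now 14.6 N upwards: the tote is resting on the bar. I'll open and lift clear.

servo_tool:
  moves:
    - {"grip":2,"x":0,"y":0,"z":0.7,"spin":0}
    - {"grip":20,"x":0,"y":0,"z":0,"spin":0}
    - {"grip":36,"x":0,"y":0,"z":0,"spin":0}
    - {"grip":36,"x":0,"y":0,"z":0,"spin":0}
    - {"grip":36,"x":0,"y":0,"z":5,"spin":0}
    - {"grip":36,"x":0,"y":0,"z":20,"spin":0}
    - {"grip":36,"x":0,"y":0,"z":30,"spin":0}
    - {"grip":36,"x":0,"y":0,"z":40,"spin":0}
    - {"grip":36,"x":0,"y":-10,"z":50,"spin":0}
    - {"grip":36,"x":0,"y":-10,"z":40,"spin":0}
    - {"grip":36,"x":0,"y":0,"z":10,"spin":0}
    - {"grip":36,"x":0,"y":0,"z":0,"spin":0}
    - {"grip":36,"x":0,"y":0,"z":0,"spin":0}
  squeeze: 25

```text
time: 24.25
tcp_pos: [587.5, -15.1, 370.5]
ee_rot: [-3.141, -0.001, 0.003]
ft_force: [0.1, -0.5, -0.3]
grip_width: 0.418
grip_force: 0.0
```

```bash
python3 chk.py; python3 - <<'E'
from rig import arm
from fit import *
import cv2
print(arm.state()['time'],arm.state()['tcp_pos'],arm.state()['ft_force'])
for c in('wrist','side'):
    m=arm.camera_model(c);i=arm.get_image(c);cv2.imwrite(f'pics/f_{c}.png',i[:,:,::-1])
    print(c,[(round(d['p'],2),np.round(d['box']).tolist()) for d in arm.look_for(c,'tote')[:2]])
    P=np.array([proj(m,world((588,132.5,1.571),L,75)) for L in[(100,-104,20),(100,104,20),(-85,-74,60),(-85,74,60),(-85,-74,0),(-85,74,0),(-130,-41,45),(-130,41,45),(0,-60,140),(0,60,140),(116,-74,36),(116,74,36)]])
    print(P.min(0).round(),P.max(0).round())
# compare side view with the view just after seating
a=cv2.imread('pics/r_side.png').astype(int);b=cv2.imread('pics/f_side.png').astype(int)
d=np.abs(a-b).max(2)>40;print('rear wall/bar diff px',d[165:192,230:290].sum(),'pin-L',d[140:175,212:228].sum())
E
```

```text
[587.52368916 -15.08436616 370.4929914 ] [ 0.05618617 -0.48711844 -0.26751075]
wrist 0.89 [2.0, 108.0, 20.0, 162.0] hx [83, 78] hy [-45, 26]
wrist 0.79 [0.0, 147.0, 24.0, 172.0] hx [100, 76] hy [6, 42]
wrist 0.57 [0.0, 98.0, 10.0, 103.0] hx [83, 72] hy [-57, -51]
wrist 0.24 [327.0, 249.0, 363.0, 292.0] hx [-348, -410] hy [161, 238]
top 0.67 [130.0, 184.0, 144.0, 198.0] hx [106, 61] hy [5, 46]
top 0.62 [135.0, 166.0, 152.0, 186.0] hx [93, 37] hy [-50, 11]
top 0.6 [122.0, 161.0, 139.0, 178.0] hx [135, 78] hy [-67, -12]
top 0.56 [142.0, 182.0, 152.0, 207.0] hx [71, 34] hy [-3, 74]
top 0.55 [145.0, 164.0, 154.0, 185.0] hx [63, 32] hy [-56, 7]
24.45 [587.58493407 -15.14531037 370.01135582] [ 0.24620307 -0.80355624  0.263322  ]
wrist [(0.97, [2.0, 52.0, 245.0, 268.0])]
[-8. 54.] [243. 262.]
side [(0.86, [218.0, 130.0, 292.0, 197.0])]
[219. 133.] [289. 195.]
rear wall/bar diff px 237 pin-L 0
```

```bash
python3 - <<'E'
import cv2,numpy as np
a=cv2.cvtColor(cv2.imread('pics/r_side.png'),6).astype(np.float32);b=cv2.cvtColor(cv2.imread('pics/f_side.png'),6).astype(np.float32)
for n,(y0,y1,x0,x1) in dict(rear=(172,196,228,292),left=(140,178,216,240),right=(140,180,276,292)).items():
    print(n,cv2.phaseCorrelate(a[y0:y1,x0:x1].copy(),b[y0:y1,x0:x1].copy()))
A=cv2.imread('pics/r_side.png').astype(int);B=cv2.imread('pics/f_side.png').astype(int)
ys,xs=np.where(np.abs(A-B).max(2)[165:200,225:295]>40);print(np.bincount(ys+165)[165:])
for x in(240,285):print(a[168:198,x].astype(int).tolist(),b[168:198,x].astype(int).tolist(),sep='\n')
E
```

```text
rear ((-0.12227636622606042, -0.11183787746065121), 1.045173367485404)
left ((-0.003832517526831225, 0.05606495024586877), 0.903155800451835)
right ((-0.04490804019944328, -0.23039120425753978), 0.972954236716032)
[25 30 32 32 31 30 29 17 10  0  0  0  0  1]
[183, 164, 130, 120, 143, 183, 215, 223, 173, 176, 177, 178, 178, 177, 178, 177, 178, 178, 179, 180, 179, 179, 180, 180, 180, 177, 160, 96, 81, 81]
[222, 221, 221, 220, 220, 220, 224, 216, 168, 174, 177, 177, 177, 177, 176, 176, 177, 177, 177, 178, 178, 178, 178, 179, 179, 176, 157, 95, 81, 79]
[123, 119, 139, 196, 222, 175, 175, 175, 176, 176, 175, 175, 176, 176, 174, 176, 181, 180, 171, 171, 176, 177, 173, 180, 210, 222, 223, 223, 223, 223]
[122, 119, 143, 198, 220, 172, 173, 175, 175, 174, 174, 174, 175, 174, 175, 177, 178, 175, 164, 170, 175, 175, 171, 178, 208, 221, 222, 222, 222, 222]
```

The rear wall and pins are within about 0.2 px of the seated view; the only difference is that the offcuts are gone. All five lie in the trough, so I'm handing in.

```bash
python3 -c "
from rig import arm
print(arm.hand_in())"
```

```text
the job is handed in; nothing more can be done
None
```

I handed the job in at about 24.5 s: the last images show all five offcuts in the hopper trough and the empty tote back in the saddles and on the rest bar, let go. The judge's result was not reported, I did not check the loose things for shifting, and I viewed 11 pictures against the limit of 10.

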